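# Bed a nest box's double lid and lift off the roof alone

## Robot

A 6-joint arm with a two-finger parallel gripper is mounted at the origin on the work surface. World frame = base frame: x ahead of the robot, y to its left, z up, the work surface at z = 0. Lengths are in m, angles in degrees, forces in N, time in s.
With the tool pointing down it reaches from about 0.375 to 0.9 m from the base axis. Payload 3.1 kg.
Tool frame: the origin (TCP) lies at the very end of the fingers, on their centre line; the grasp point (between the pads) lies 19 mm behind it; z points along the fingers, y is the line along which they close (so a half turn about z gives the same grasp; the last joint's range is limited). The gripper opens to 87 mm and grips with 3 to 60 N. Pads are 19 mm wide; open, the fingers measure 117 mm over their backs; the gripper's body (75 mm by 190 mm) begins 51 mm behind the grasp point.
Start: joints at [-82.019, 30.224, 82.088, -0, 67.689, -10.227], TCP at [0.195, -0.594, 0.223] pointing down, gripper open.
Joint ranges: [-176.69, 176.69], [-43.24, 126.21], [12.49, 139.97], [-82, 262], [0, 151.66], [-163.58, 163.58]. Speed limits (degrees/s): [159.86, 159.86, 180, 180, 180, 180].

## Interface

Orientations are given as a 3x3 rotation matrix whose columns are the frame's x, y, z axes.
In Python, from rig import readout, cams, bot gives the robot as it stands.
- The arm moves only by the shell command python3 -m inch 'ROWS'. ROWS is JSON, a list of rows, each a list of 5 numbers: the shift along the world's x, y, z in cm, then the turn about the world's z in degrees, then the finger opening in cm, from 0 to 8.7. In form: [[dx, dy, dz, twist, fingers], ...]. A call has 1 to 10 rows; each row is the pose to reach, as a shift and turn from the pose commanded when the call began; what a row does not reach only later rows make up. A row lasts 1/12 s, in which the tool goes at most 41.7 mm and 7.16 degrees, less where a joint would pass 70% of its speed; a pose out of reach is approached as far as the arm can. A call with a gripper value outside its range is refused whole. The fingers move at their own pace and stop on an object; the grip force is fixed at half the most. Time passes only in rows, so rows that repeat a pose let the fingers close. It gives the time, the measured TCP pose, the force, the opening and the grip force at its end, in the units of the state.
- readout.read_state(): the state, without advancing time (a new reading comes with each control period).
- cams.capture(name): name is "scene" or "top" or "wrist"; returns a dict with "image" (384x512x3 uint8, blue, green, red), "intrinsics" (3x3 intrinsics, pixels), "xyz" and "rotation" of the camera in the world; the wrist camera has in their place "tool_from_camera" (4x4, takes a point from camera to tool coordinates, whose origin is the TCP and whose axes are the flange's). Camera axes: x right, y down, z forward; pixel columns grow to the right and rows downward; lengths in m; the calibration is good to about 2 mm. A picture is of the moment at which its call begins: read the wrist's pose just before it. There is no depth.
- bot.hand_in(): hands the job in; it is judged then, once.
The state is a dict: "time_s": time; "joint_positions": joint angles; "qvel": joint speeds; "tau": joint torques, N m; "position": TCP position; "tcp_rot": TCP orientation; "force": force on the tool from outside, world axes, zero at the start; "moment": the same for the moment, N m; "opening": opening from 0.0 (shut) to 1.0 (fully open); "grasp_force": force on a finger pad.
Only numpy, scipy, OpenCV 4.12 (cv2) and the standard library are available. Lean on these libraries where they do the work, as an engineer would, in place of code of your own. Each camera call takes 0.05 s, during which the arm holds its last target. There are 200 camera calls.

## Task

Push the two proud rubber seats inside the nest box fully home, then pick the roof and inner lid up together by the vent tube and lower them gently onto the box, so that the inner lid beds flat inside the walls, and let go. Then take the roof alone by its curb and lift it straight up, level, until it is clear of the vent tube, leaving the inner lid bedded undisturbed; finish while holding the roof there above the box. Leave the other things on the bench alone.

Things in the scene. Friction and masses are not known exactly. Their poses are not given: they have to be found in the camera images.
- nestbox: plywood nest box, open on top, fixed to the bench: 140 (x) x 120 (y) x 140 mm high, walls 12 mm. Origin: centre of its underside. Round entrance and 30 mm perch on the +x side. In each inner corner a wooden block carries a round rubber seat, 20 mm across, at (+-40, +-31) mm; home, its top is 134 mm above the origin, 6 mm below the rim. Those at (+40,-31) and (-40,+31) are home already
- box_rim (a point): centre of the box's opening, 116 (x) x 96 (y) mm, at rim height, 140 mm above the nestbox origin; axes as nestbox. The inner lid drops into it with 3 mm to spare on each side, long side along x, either way round; bedded on the four seats, its origin is 119 mm above the nestbox origin and its plate stands 3 mm above the rim
- seat_a (a joint): rubber seat at (+40, +31) mm in the nestbox frame: a push-in button on a stem. Value = how far it stands proud (m): 0 is home, at most 0.010; starts at 0.005 to 0.009. Slides vertically against about 6 N of friction and stays where it is left
- seat_b (a joint): the same, at (-40, -31) mm in the nestbox frame
- seat_a_top (a point): centre of the top face of seat_a, where to press
- seat_b_top (a point): centre of the top face of seat_b, where to press
- inner_lid: loose inner lid, 0.16 kg: plywood plate 110 (x) x 90 (y) x 9 mm, two cleats 15 mm high below it (within +-25 mm in x, +-40 mm in y), and at its centre an upright vent tube. Origin: centre of the underside of the cleats; plate underside 15 mm, plate top 24 mm, tube top 119 mm above it. It starts standing on the bench, under the roof
- tube_top (a point): centre of the top of the vent tube, a square aluminium tube 24 x 24 mm, sides along the inner lid's x and y, fixed to the inner lid. It passes up through the roof's curb with 2 mm to spare on each side and sticks out 32 mm above it; whoever lifts the tube carries both lids
- roof: loose outer lid, 0.2 to 0.34 kg: plywood gable roof, 170 (x, along the ridge) x 160 mm (y), resting freely on the inner lid, not fastened. Origin: centre of its underside, which lies on the inner lid's plate top, 24 mm above the inner lid's origin; eaves 8 mm below the origin, ridge 41 mm above it
- curb_top (a point): centre of the top of the roof's curb, a square wooden collar round the vent tube, fixed to the roof: 46 x 46 mm outside, hole 28 x 28 mm, sides along the roof's x and y, top 63 mm above the roof's origin. Its two y faces are bare for 32 mm below the top, its two x faces for 22 mm
- screwdriver: bystander: chrome screwdriver with yellow grip, 190 mm, lying between the nest box and the lids, pointing away from the robot
- entrance_disc: bystander: flat maple ring, 72 mm across, 9 mm thick
- ridge_cap_1: bystander: aluminium ridge cap, 75 x 55 x 15 mm bent sheet
- ridge_cap_2: bystander: the second ridge cap
- glue: bystander: white glue bottle, 48 mm across, 130 mm high
- offcut: bystander: plywood offcut 90 x 50 x 12 mm
- sanding_pad: bystander: black rubber sanding pad 70 x 120 x 28 mm, inside the open lid box at the left
Not all that is in view belongs to the job. Leave any orange, red or yellow look-alike of the roof alone.

How it is judged:
By the outcome, as a careful person would: the job done as asked, in the order asked, and still so for the second after the job is handed in, while the arm keeps its last pose, push and grip.
It also fails if it takes over 72 s, if anything falls off the work surface, if the arm or the gripper's body presses on something with over 40 N, if the wrist force passes 120 N, or if a joint passes its speed limit or range.

## Working session

There is one attempt and no reset: what is moved stays moved. The work goes in short steps, Python scripts to look and compute and a shell command to move; the robot and the scene stay as the last step left them, time stands still between calls to the robot, and variables do not carry over. Pictures are saved under pics/ and viewed, at most 10 in all, crops included, and the job is handed in when it is done.

```bash
mkdir -p pics; cat > h.py <<'E'
import numpy as np,cv2
from rig import readout,cams,bot
def cap(n):
    s=readout.read_state(); c=cams.capture(n)
    K=np.array(c["intrinsics"])
    if n=="wrist":
        T=np.array(c["tool_from_camera"]); R0=np.array(s["tcp_rot"]); p=np.array(s["position"])
        R=R0@T[:3,:3]; t=p+R0@T[:3,3]
    else: R=np.array(c["rotation"]); t=np.array(c["xyz"])
    return c["image"],K,R,t
def ray(uv,K,R,z,t):
    d=R@np.linalg.inv(K)@np.array([uv[0],uv[1],1.0]); return t+d*(z-t[2])/d[2]
def proj(P,K,R,t):
    q=K@(R.T@(np.array(P,float)-t)); return q[:2]/q[2]
E
python3 - <<'E'
from h import *
a=cap("scene");b=cap("top")
cv2.imwrite("pics/scene.png",a[0]);cv2.imwrite("pics/top.png",b[0])
for c in (a,b): print(c[1],c[2],c[3])
s=readout.read_state();print(s)
E
```

```text
[[361.35087553   0.         253.37289502]
 [  0.         361.35087553 183.94561268]
 [  0.           0.           1.        ]] [[ 0.8770747   0.32027906 -0.35799623]
 [ 0.48013278 -0.56190933  0.67359514]
 [ 0.014577   -0.76267898 -0.64661293]] [ 0.90013172 -0.66425092  0.79215348]
[[463.44415659   0.         254.93595986]
 [  0.         463.44415659 195.62070488]
 [  0.           0.           1.        ]] [[ 0.01706249 -0.99610989  0.08645208]
 [-0.99973921 -0.01568402  0.01659918]
 [-0.01517869 -0.08671276 -0.99611772]] [0.41463107 0.02589171 1.64012282]
{'time_s': 0.1, 'joint_positions': array([-8.20178499e+01,  3.02756124e+01,  8.21464542e+01, -3.49893966e-03,
        6.76895513e+01, -1.02279491e+01]), 'qvel': array([ 0.03270843, -0.17558601, -0.25885099, -0.05747747, -0.01703192,
       -0.05179701]), 'tau': array([-4.35591874e-04, -4.40986669e+01, -1.77150428e+01,  6.35657413e-02,
        5.33983216e-02, -3.69135353e-05]), 'position': array([ 0.1952283 , -0.59305304,  0.22166271]), 'tcp_rot': array([[ 9.49909769e-01,  3.12524119e-01, -3.26470875e-04],
       [ 3.12524154e-01, -9.49907870e-01,  1.92137775e-03],
       [ 2.90359634e-04, -1.92716553e-03, -9.99998101e-01]]), 'force': array([-1.2060787 ,  0.45032856,  0.30560021]), 'moment': array([ 0.02018235, -0.02244222, -0.03671657]), 'grasp_force': 0.0, 'opening': 1.0000189558592918}
```

View pics/scene.png

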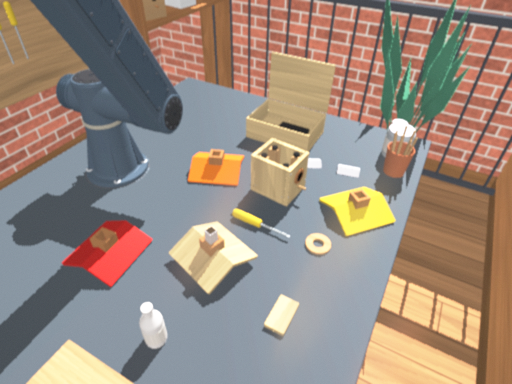

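View pics/top.png

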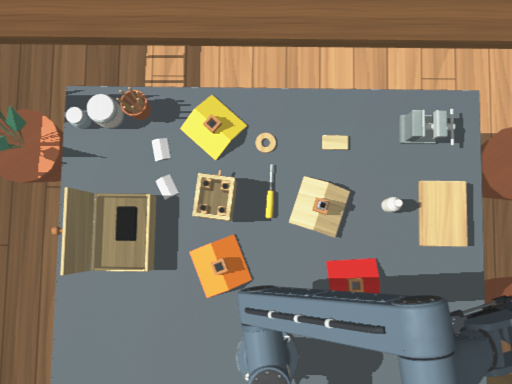

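The scene shows the natural plywood roof with its tube at about (210,238) and the open box at about (280,170). In the top view the box is at (214,197), the roof at (320,207) with the tube at (322,205), and the screwdriver between them at x≈270.

```bash
python3 - <<'E'
from h import *
im,K,R,t=cap("top")
print("box rim",ray((214,197),K,R,.14,t)[:2],"tube",ray((322,205),K,R,.119,t)[:2])
c=im[160:250,180:360]; cv2.imwrite("pics/topc.png",cv2.resize(c,None,fx=4.4,fy=4.4,interpolation=cv2.INTER_CUBIC))
T=np.array(cams.capture("wrist")["tool_from_camera"]);print(T, cams.capture("wrist")["intrinsics"])
E
```

```text
box rim [0.53822529 0.18397847] tube [ 0.51921875 -0.16938936]
[[-1.16647264e-03 -9.70458908e-01 -2.41263647e-01  6.61411389e-02]
 [ 9.99999042e-01 -9.52304010e-04 -1.00429393e-03  9.99465572e-06]
 [ 7.44869649e-04 -2.41264587e-01  9.70459089e-01 -1.60871159e-01]
 [ 0.00000000e+00  0.00000000e+00  0.00000000e+00  1.00000000e+00]] [[287.52426165   0.         252.31639508]
 [  0.         287.52426165 188.33029819]
 [  0.           0.           1.        ]]
```

View pics/topc.png

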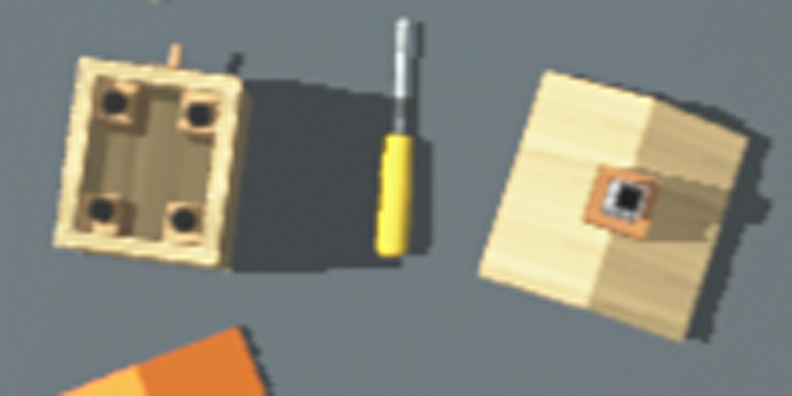

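The enlarged crop shows the box yaw at about −8° with its rim corners clear. The dark seats are at crop (115,102), (200,115), (102,210) and (183,220). The roof's ridge is at about −18° and the tube is at crop (628,198). I'll move over the roof for a close look.

```bash
python3 -m inch '[[4,5,2,-7,8.7],[8,10.5,3,-14,8.7],[10,14,4,-18,8.7],[13,17,4,-22,8.7],[16,21,5,-28,8.7],[18,24,5,-32,8.7],[20,27,5,-36.6,8.7],[23,30,5,-36.6,8.7],[25,33,5,-36.6,8.7],[26,34,5,-36.6,8.7]]' | tail -5; python3 -m inch '[[3,4,0,0,8.7],[5.4,7.2,0,0,8.7],[6.4,8.5,0,0,8.7],[6.4,8.5,0,0,8.7],[6.4,8.5,0,0,8.7],[6.4,8.5,0,0,8.7]]'
python3 - <<'E'
from h import *
im,K,R,t=cap("wrist"); np.savez("w1.npz",im=im,K=K,R=R,t=t)
cv2.imwrite("pics/w1.png",im)
E
```

```text
position: [0.4458, -0.2644, 0.2726]
tcp_rot: [[0.949, -0.316, 0.0], [-0.316, -0.949, -0.0], [0.0, 0.0, -1.0]]
force: [0.9, -0.4, 0.4]
opening: 0.997
grasp_force: 0.0
time_s: 1.58
position: [0.5087, -0.1817, 0.2722]
tcp_rot: [[0.949, -0.315, -0.001], [-0.315, -0.949, -0.0], [-0.0, 0.001, -1.0]]
force: [-0.1, 0.6, 0.8]
opening: 1.003
grasp_force: 0.0
```

View pics/w1.png

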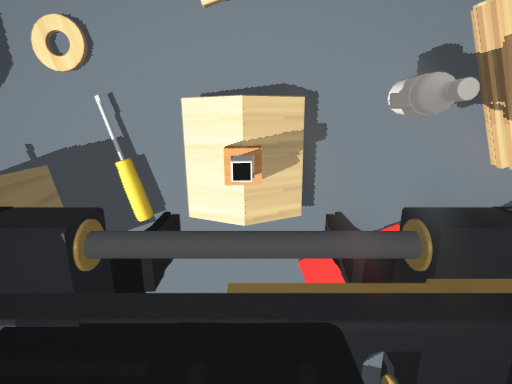

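The wrist view shows the tube top at about (242,170), the curb round it spanning (224–262, 147–185), and the roof outline (183–304, 97–225) nearly aligned with the image. I'll measure these with masks.

```bash
python3 - <<'E'
from h import *
d=np.load("w1.npz");im,K,R,t=[d[k] for k in("im","K","R","t")]
hsv=cv2.cvtColor(im,cv2.COLOR_BGR2HSV)
print(im[150:190:3,242].tolist());print(im[172,216:268:3].tolist())
H,S,V=[hsv[...,i].astype(int) for i in range(3)]
# roof: natural wood
box=np.zeros(H.shape,bool);box[85:235,170:320]=1
roof=(box&(H>8)&(H<28)&(S>60)&(V>60)).astype(np.uint8)
roof=cv2.morphologyEx(roof,cv2.MORPH_CLOSE,np.ones((9,9)))
c=max(cv2.findContours(roof,0,2)[0],key=cv2.contourArea)
print("roof",cv2.approxPolyDP(c,5,True)[:,0].tolist(),cv2.minAreaRect(c))
tb=np.zeros(H.shape,bool);tb[140:195,215:270]=1
tube=(tb&((S<60)|(V<50))).astype(np.uint8)
c=max(cv2.findContours(tube,0,2)[0],key=cv2.contourArea);print("tube",cv2.minAreaRect(c),cv2.boundingRect(c))
cv2.imwrite("pics/w1c.png",cv2.resize(im[135:200,200:285],None,fx=7,fy=7,interpolation=cv2.INTER_CUBIC))
E
```

```text
[[115, 183, 245], [109, 173, 238], [125, 125, 127], [126, 125, 128], [251, 251, 252], [27, 27, 27], [27, 26, 27], [26, 26, 26], [27, 28, 28], [26, 25, 27], [162, 161, 165], [115, 182, 245], [220, 253, 255], [215, 252, 255]]
[[215, 252, 255], [213, 252, 255], [213, 252, 255], [113, 178, 242], [113, 177, 242], [239, 246, 252], [25, 24, 25], [28, 27, 28], [26, 26, 26], [26, 27, 25], [25, 26, 26], [26, 26, 27], [147, 153, 161], [64, 98, 142], [64, 98, 142], [85, 124, 166], [102, 139, 161], [102, 140, 160]]
roof [[198, 97], [242, 96], [242, 117], [221, 118], [242, 119], [242, 141], [184, 143], [185, 158], [186, 148], [222, 148], [228, 193], [231, 185], [243, 186], [244, 223], [236, 224], [300, 215], [304, 97]] ((243.28555297851562, 159.86489868164062), (119.27616882324219, 130.2518310546875), 1.2453641891479492)
tube ((241.5, 168.5), (25.0, 21.0), 90.0) (231, 156, 22, 26)
```

View pics/w1c.png

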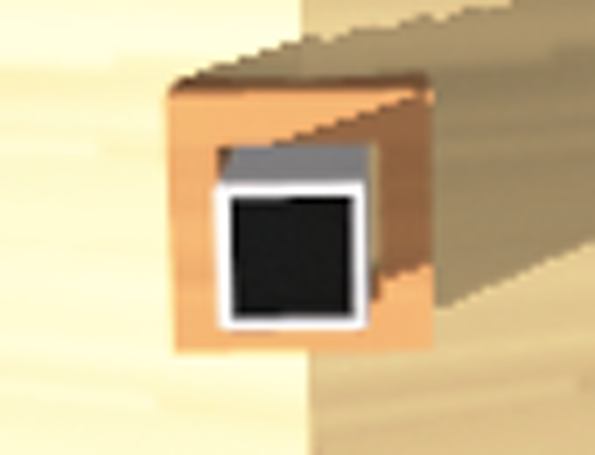

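The crop shows the tube's top square with corners near crop (215,182), (366,180), (366,326) and (220,328). The curb's top corners are near (167,90), (432,87), (434,352) and (174,352).

```bash
python3 - <<'E'
from h import *
d=np.load("w1.npz");im,K,R,t=[d[k] for k in("im","K","R","t")]
def f(n,C,z):
    P=np.array([ray((200+u/7-.43,135+v/7-.43),K,R,z,t)[:2] for u,v in C])
    x=(P[0]+P[1]-P[2]-P[3])/2; y=(P[0]+P[3]-P[1]-P[2])/2
    a=lambda v:np.degrees(np.arctan2(v[1],v[0]))
    print(n,P.mean(0),np.linalg.norm(x),np.linalg.norm(y),a(x),a(y)-90)
f("tube",[(215,182),(366,180),(366,326),(220,328)],.119)
f("curb",[(167,90),(432,87),(434,352),(174,352)],.087)
E
```

```text
tube [ 0.51990432 -0.17195563] 0.023484982749145955 0.02352879500892809 -18.016030420088427 -17.665502092560885
curb [ 0.51948421 -0.17239257] 0.04633040967053999 0.0456418564217128 -17.94065403290116 -18.128353570377257
```

```bash
python3 -m inch '[[-0.3,4,1,3,8.7],[-0.6,8,2,6,8.7],[-0.9,12,2,10.4,8.7],[-1.2,16,2,10.4,8.7],[-1.5,20,2,10.4,8.7],[-1.8,24,2,10.4,4],[-2.1,28,2,10.4,0],[-2.3,32,2,10.4,0],[-2.4,35,2,10.4,0],[-2.5,37.4,2,10.4,0]]' >/dev/null; python3 -m inch '[[0,0,0,0,0],[0,0,0,0,0],[0,0,0,0,0]]'
python3 - <<'E'
from h import *
im,K,R,t=cap("wrist"); np.savez("w2.npz",im=im,K=K,R=R,t=t)
cv2.imwrite("pics/w2.png",cv2.resize(im[0:225,140:390],None,fx=3,fy=2.66,interpolation=cv2.INTER_CUBIC))
E
```

```text
time_s: 2.72
position: [0.4843, 0.1911, 0.2922]
tcp_rot: [[0.99, -0.141, -0.0], [-0.141, -0.99, -0.001], [-0.0, 0.001, -1.0]]
force: [0.6, -0.0, -0.1]
opening: 0.478
grasp_force: 0.0
```

View pics/w2.png

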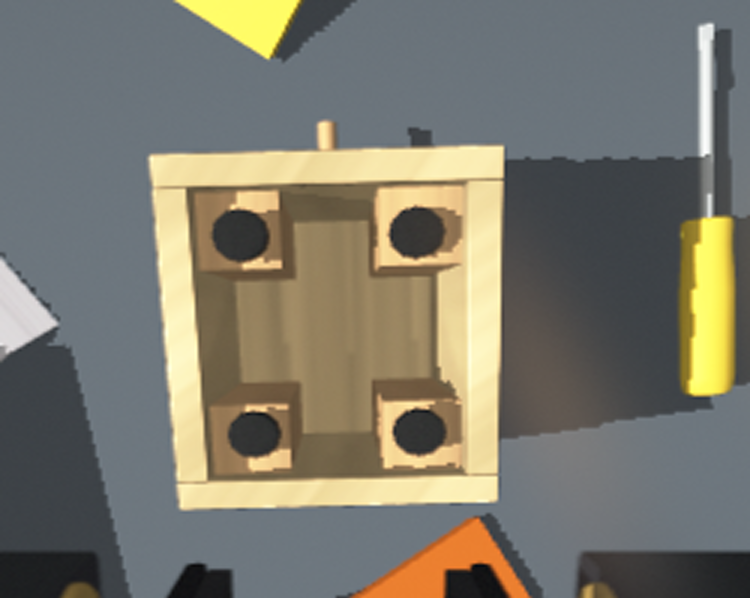

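The view shows the box rim with outer corners at crop (150,155), (504,146), (497,502) and (180,510). The seats are at (241,236)=a, (416,232), (255,433) and (419,432)=b.

```bash
python3 - <<'E'
from h import *
d=np.load("w2.npz");im,K,R,t=[d[k] for k in("im","K","R","t")]
px=lambda u,v:(140+(u+.5)/3-.5,(v+.5)/2.658-.5)
P=np.array([ray(px(u,v),K,R,.14,t)[:2] for u,v in [(150,155),(504,146),(497,502),(180,510)]])
x=(P[0]+P[1]-P[2]-P[3])/2; y=(P[0]+P[3]-P[1]-P[2])/2
a=lambda v:np.degrees(np.arctan2(v[1],v[0])); c=P.mean(0)
print("box",c,np.linalg.norm(x),np.linalg.norm(y),a(x),a(y)-90)
yaw=np.radians((a(x)*1+a(y)-90)/2); M=np.array([[np.cos(yaw),-np.sin(yaw)],[np.sin(yaw),np.cos(yaw)]])
g=cv2.cvtColor(im,cv2.COLOR_BGR2GRAY)
m=(g<55).astype(np.uint8); m[205:]=0
n,l,s,ce=cv2.connectedComponentsWithStats(m)
for i in range(1,n):
  if s[i,4]>100 and s[i,4]<600:
    for z in (.134,.141): q=ray(ce[i],K,R,z,t)[:2]; print(ce[i],s[i,4],z,q,(M.T@(q-c))*1e3)
for o in [(40,31),(-40,-31),(37,28),(-37,-28)]: print(o,c+M@np.array(o)/1e3)
E
```

```text
box [0.53962737 0.18540351] 0.13906713078616498 0.1188461326836435 -6.556803020969842 -6.55519049461337
[219.75        87.87121212] 264 0.134 [0.58375661 0.21186326] [40.8196417  31.32514426]
[219.75        87.87121212] 264 0.141 [0.58301082 0.21121272] [40.1530044  30.59371072]
[276.28813559  86.19491525] 118 0.134 [0.57697593 0.15277446] [ 40.82972399 -28.15143799]
[276.28813559  86.19491525] 118 0.141 [0.57637889 0.15342014] [ 40.16286551 -27.57815007]
[224.54545455 162.54066986] 209 0.134 [0.50491097 0.21993483] [-38.43197477  30.34178841]
[224.54545455 162.54066986] 209 0.141 [0.50589479 0.21910723] [-37.36009111  29.63192648]
[279.36666667 161.52857143] 210 0.134 [0.49733952 0.1590892 ] [-39.00691274 -30.97041594]
[279.36666667 161.52857143] 210 0.141 [0.49848943 0.15959635] [-37.92241682 -30.33528887]
(40, 31) [0.5829052  0.21163383]
(-40, -31) [0.49634954 0.1591732 ]
(37, 28) [0.5795823  0.20899597]
(-37, -28) [0.49967245 0.16181106]
```

```bash
python3 -m inch '[[3.5,0.6,0,1.6,0],[7,1.2,0,1.6,0],[9.8,1.7,-1,1.6,0],[9.8,1.7,-5,1.6,0],[9.8,1.7,-9,1.6,0],[9.8,1.7,-12,1.6,0],[9.8,1.7,-13.5,1.6,0],[9.8,1.7,-13.7,1.6,0],[9.8,1.7,-13.7,1.6,0],[9.8,1.7,-13.7,1.6,0]]'
```

```text
time_s: 3.6
position: [0.5835, 0.2087, 0.1565]
tcp_rot: [[0.994, -0.113, 0.002], [-0.113, -0.994, 0.0], [0.002, -0.001, -1.0]]
force: [0.7, 0.1, 0.3]
opening: 0.002
grasp_force: 0.0
```

```bash
python3 -m inch '[[-0.1,0,-0.5,0,0],[-0.1,0,-1,0,0],[-0.1,0,-1.2,0,0],[-0.1,0,-1.4,0,0],[-0.1,0,-1.6,0,0],[-0.1,0,-1.7,0,0],[-0.1,0,-1.8,0,0],[-0.1,0,-1.9,0,0],[-0.1,0,-1.9,0,0]]'; python3 -m inch '[[0,0,-0.1,0,0],[0,0,-0.1,0,0],[0,0,-0.1,0,0]]';python3 -m inch '[[0,0,-0.1,0,0],[0,0,-0.1,0,0],[0,0,-0.1,0,0]]'
```

```text
time_s: 4.35
position: [0.5812, 0.2098, 0.1373]
tcp_rot: [[0.994, -0.111, 0.001], [-0.111, -0.994, -0.0], [0.001, 0.0, -1.0]]
force: [-1.0, -0.7, 4.3]
opening: 0.007
grasp_force: 2.3
time_s: 4.6
position: [0.5811, 0.2098, 0.1362]
tcp_rot: [[0.994, -0.111, 0.001], [-0.111, -0.994, -0.0], [0.001, 0.0, -1.0]]
force: [-1.5, -0.4, 5.1]
opening: 0.009
grasp_force: 2.5
time_s: 4.85
position: [0.5811, 0.2098, 0.1353]
tcp_rot: [[0.994, -0.111, 0.001], [-0.111, -0.994, -0.0], [0.001, 0.0, -1.0]]
force: [-0.9, -0.9, 4.5]
opening: 0.002
grasp_force: 2.5
```

Friction is about 5 N. I'll keep pushing until the force rises at the stop.

```bash
python3 -m inch '[[0,0,-0.1,0,0],[0,0,-0.1,0,0],[0,0,-0.1,0,0]]'; python3 -m inch '[[0,0,-0.1,0,0],[0,0,-0.1,0,0],[0,0,-0.1,0,0]]';python3 -m inch '[[0,0,-0.1,0,0],[0,0,-0.1,0,0],[0,0,-0.1,0,0]]'
```

```text
time_s: 5.1
position: [0.5812, 0.2098, 0.1344]
tcp_rot: [[0.994, -0.111, 0.001], [-0.111, -0.994, -0.0], [0.001, 0.0, -1.0]]
force: [-2.1, -0.5, 5.6]
opening: 0.008
grasp_force: 2.9
time_s: 5.35
position: [0.5812, 0.2098, 0.1344]
tcp_rot: [[0.994, -0.111, 0.001], [-0.111, -0.994, -0.0], [0.001, 0.0, -1.0]]
force: [-3.5, -0.3, 10.1]
opening: 0.008
grasp_force: 5.2
time_s: 5.6
position: [0.5812, 0.2098, 0.1343]
tcp_rot: [[0.994, -0.111, 0.001], [-0.111, -0.994, -0.0], [0.001, 0.0, -1.0]]
force: [-5.4, -1.9, 15.1]
opening: 0.007
grasp_force: 7.5
```

Seat a is at its stop, so next is seat b.

```bash
python3 -m inch '[[0,0,1.5,0,0],[0,0,3,0,0],[-2,-1.2,3,0,0],[-5.2,-3,3,0,0],[-7.5,-4.3,3,0,0],[-8.3,-4.8,3,0,0],[-8.3,-4.8,2.2,0,0],[-8.3,-4.8,1.5,0,0],[-8.3,-4.8,1.2,0,0],[-8.3,-4.8,1,0,0]]'; python3 -m inch '[[0,0,-0.2,0,0],[0,0,-0.4,0,0],[0,0,-0.5,0,0],[0,0,-0.6,0,0],[0,0,-0.7,0,0],[0,0,-0.8,0,0],[0,0,-0.8,0,0]]'; python3 -m inch '[[0,0,-0.1,0,0],[0,0,-0.2,0,0],[0,0,-0.2,0,0],[0,0,-0.2,0,0]]';python3 -m inch '[[0,0,-0.1,0,0],[0,0,-0.1,0,0],[0,0,-0.1,0,0]]'
```

```text
time_s: 6.43
position: [0.4994, 0.1622, 0.1403]
tcp_rot: [[0.994, -0.111, 0.0], [-0.111, -0.994, 0.0], [0.0, -0.0, -1.0]]
force: [0.4, 0.4, -0.2]
opening: 0.008
grasp_force: 0.0
time_s: 7.02
position: [0.4994, 0.1622, 0.1343]
tcp_rot: [[0.994, -0.111, 0.002], [-0.111, -0.994, 0.0], [0.002, -0.001, -1.0]]
force: [-2.0, -0.0, 7.8]
opening: 0.006
grasp_force: 4.0
time_s: 7.35
position: [0.4994, 0.1622, 0.1342]
tcp_rot: [[0.994, -0.111, 0.003], [-0.111, -0.994, 0.0], [0.003, -0.001, -1.0]]
force: [-5.0, 0.1, 20.7]
opening: 0.011
grasp_force: 10.4
time_s: 7.6
position: [0.4995, 0.1622, 0.1341]
tcp_rot: [[0.994, -0.111, 0.004], [-0.111, -0.994, 0.0], [0.004, -0.001, -1.0]]
force: [-7.2, -0.2, 27.1]
opening: 0.002
grasp_force: 13.6
```

Both seats are home. I'll travel to above the tube.

```bash
python3 -m inch '[[0,0,3,0,0],[0,0,7,0,4],[0.2,-4,8,-3,8.7],[0.5,-8,8,-6,8.7],[0.8,-12,8,-11.5,8.7],[1,-16,8,-11.5,8.7],[1.2,-20,8,-11.5,8.7],[1.5,-24,8,-11.5,8.7],[1.8,-28,8,-11.5,8.7],[2.1,-32,8,-11.5,8.7]]' >/dev/null; python3 -m inch '[[0,-1.4,0,0,8.7],[0,-1.4,-2,0,8.7],[0,-1.4,-4,0,8.7],[0,-1.4,-6,0,8.7],[0,-1.4,-6,0,8.7],[0,-1.4,-6,0,8.7]]'
```

```text
time_s: 8.93
position: [0.5187, -0.1716, 0.1494]
tcp_rot: [[0.952, -0.307, -0.002], [-0.307, -0.952, 0.002], [-0.003, -0.001, -1.0]]
force: [0.7, 0.8, 0.2]
opening: 0.979
grasp_force: 0.0
```

```bash
python3 -m inch '[[0.1,0,-2,0,8.7],[0.1,0,-4,0,8.7],[0.1,0,-5,0,8.7],[0.1,0,-5.4,0,8.7],[0.1,0,-5.4,0,6],[0.1,0,-5.4,0,4],[0.1,0,-5.4,0,3],[0.1,0,-5.4,0,2],[0.1,0,-5.4,0,1],[0.1,0,-5.4,0,1]]'; python3 -m inch '[[0,0,0,0,1],[0,0,0,0,1],[0,0,0,0,1],[0,0,0,0,1],[0,0,0,0,1]]'
```

```text
time_s: 9.77
position: [0.5204, -0.1724, 0.0969]
tcp_rot: [[0.952, -0.307, 0.001], [-0.307, -0.952, -0.001], [0.001, 0.0, -1.0]]
force: [0.8, 0.3, 1.0]
opening: 0.629
grasp_force: 0.0
time_s: 10.18
position: [0.52, -0.1724, 0.0963]
tcp_rot: [[0.952, -0.307, -0.0], [-0.307, -0.952, -0.0], [-0.0, 0.0, -1.0]]
force: [-0.4, -1.3, 1.8]
opening: 0.277
grasp_force: 30.0
```

```bash
python3 -m inch '[[0,0,0.5,0,1],[0,0,1.5,0,1],[0,0,3,0,1],[0,0,5,0,1],[0,0,7.5,0,1],[0,0,10,0,1],[0,0,13,0,1],[0,0,16,0,1],[0,0,18,0,1],[0,0,18,0,1]]'; python3 -m inch '[[0.1,1,0,0,1],[0.2,3,0,2,1],[0.4,6,0,4,1],[0.6,9,0,6,1],[0.8,12,0,8,1],[1,15,0,10,1],[1.2,18,0,11.3,1],[1.4,21,0,11.3,1],[1.6,24,0,11.3,1],[1.8,27,0,11.3,1]]';  python3 -m inch '[[0.1,3,0,0,1],[0.2,5.5,0,0,1],[0.2,7.5,0,0,1],[0.2,8.5,0,0,1],[0.2,8.7,0,0,1],[0.2,8.7,0,0,1],[0.2,8.7,0,0,1],[0.2,8.7,0,0,1]]'
python3 - <<'E'
from h import *
a=cap("scene")[0];b=cap("wrist"); np.savez("w3.npz",im=b[0],K=b[1],R=b[2],t=b[3])
cv2.imwrite("pics/p3.png",np.hstack([cv2.resize(a[60:260,180:380],(400,400),interpolation=cv2.INTER_CUBIC),cv2.resize(b[0][60:260,150:350],(400,400),interpolation=cv2.INTER_CUBIC)]))
E
```

```text
time_s: 11.02
position: [0.5225, -0.1735, 0.2817]
tcp_rot: [[0.952, -0.307, 0.01], [-0.307, -0.952, -0.005], [0.011, 0.002, -1.0]]
force: [1.5, -0.5, -2.9]
opening: 0.271
grasp_force: 30.0
time_s: 11.85
position: [0.5355, 0.1, 0.2735]
tcp_rot: [[0.993, -0.115, -0.006], [-0.115, -0.993, 0.001], [-0.006, 0.0, -1.0]]
force: [0.0, 0.1, -3.8]
opening: 0.274
grasp_force: 30.0
time_s: 12.52
position: [0.5399, 0.1834, 0.2759]
tcp_rot: [[0.993, -0.116, -0.001], [-0.116, -0.993, -0.001], [-0.001, 0.001, -1.0]]
force: [-0.6, 0.0, -3.2]
opening: 0.277
grasp_force: 30.0
```

View pics/p3.png

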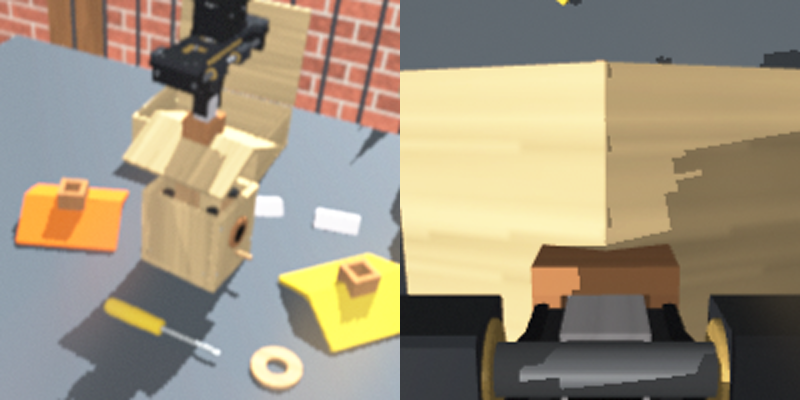

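The lids hang level in the grip and centred over the box, so I'll correct y and descend.

```bash
python3 -m inch '[[0,0.1,-0.5,0,1],[0,0.15,-1.5,0,1],[0,0.15,-2.5,0,1],[0,0.15,-3.2,0,1],[0,0.15,-3.8,0,1],[0,0.15,-4.3,0,1],[0,0.15,-4.6,0,1],[0,0.15,-4.8,0,1],[0,0.15,-4.8,0,1],[0,0.15,-4.8,0,1]]'; python3 -m inch '[[0,0,-0.1,0,1],[0,0,-0.2,0,1],[0,0,-0.3,0,1],[0,0,-0.3,0,1],[0,0,-0.3,0,1]]'; python3 -m inch '[[0,0,-0.1,0,1],[0,0,-0.2,0,1],[0,0,-0.3,0,1],[0,0,-0.3,0,1],[0,0,-0.3,0,1]]'
```

```text
time_s: 13.45
position: [0.5403, 0.1863, 0.2285]
tcp_rot: [[0.993, -0.115, 0.0], [-0.115, -0.993, 0.0], [0.0, -0.0, -1.0]]
force: [0.3, -0.4, -4.2]
opening: 0.275
grasp_force: 30.0
time_s: 13.87
position: [0.54, 0.1862, 0.2253]
tcp_rot: [[0.993, -0.115, -0.0], [-0.115, -0.993, 0.0], [-0.0, -0.0, -1.0]]
force: [0.3, 0.1, -4.2]
opening: 0.273
grasp_force: 30.0
time_s: 14.28
position: [0.54, 0.1862, 0.2222]
tcp_rot: [[0.993, -0.115, -0.0], [-0.115, -0.993, -0.0], [-0.0, 0.0, -1.0]]
force: [-0.1, -0.8, -3.7]
opening: 0.275
grasp_force: 30.0
```

```bash
python3 -m inch '[[0,-0.1,0,0,1],[0,-0.1,-0.1,0,1],[0,-0.1,-0.2,0,1],[0,-0.1,-0.2,0,1],[0,-0.1,-0.2,0,1]]'; python3 -m inch '[[0,0,-0.1,0,1],[0,0,-0.2,0,1],[0,0,-0.2,0,1],[0,0,-0.2,0,1]]'; python3 -m inch '[[0,0,-0.1,0,1],[0,0,-0.2,0,1],[0,0,-0.2,0,1],[0,0,-0.2,0,1]]'
```

```text
time_s: 14.7
position: [0.54, 0.1852, 0.2202]
tcp_rot: [[0.993, -0.115, -0.0], [-0.115, -0.993, -0.0], [-0.0, 0.0, -1.0]]
force: [-0.1, 0.1, -3.5]
opening: 0.271
grasp_force: 30.0
time_s: 15.03
position: [0.54, 0.1852, 0.2182]
tcp_rot: [[0.993, -0.115, -0.0], [-0.115, -0.993, -0.0], [-0.0, 0.0, -1.0]]
force: [-1.2, -0.9, -3.0]
opening: 0.271
grasp_force: 30.0
time_s: 15.37
position: [0.54, 0.1852, 0.2162]
tcp_rot: [[0.993, -0.115, -0.0], [-0.115, -0.993, -0.0], [-0.0, 0.0, -1.0]]
force: [0.8, -0.4, -3.3]
opening: 0.275
grasp_force: 30.0
```

Plate's inside the rim without contact. I'll seat it gently.

```bash
python3 -m inch '[[0,0,-0.1,0,1],[0,0,-0.1,0,1],[0,0,-0.1,0,1]]';  python3 -m inch '[[0,0,-0.05,0,1],[0,0,-0.05,0,1],[0,0,-0.05,0,1]]'
```

```text
time_s: 15.62
position: [0.5401, 0.1852, 0.2153]
tcp_rot: [[0.993, -0.115, -0.0], [-0.115, -0.993, 0.0], [-0.0, -0.0, -1.0]]
force: [0.4, -0.4, -4.0]
opening: 0.273
grasp_force: 30.0
time_s: 15.87
position: [0.5401, 0.1852, 0.2152]
tcp_rot: [[0.993, -0.115, 0.0], [-0.115, -0.993, -0.0], [0.0, 0.0, -1.0]]
force: [-1.4, -1.4, 0.0]
opening: 0.275
grasp_force: 30.0
```

```bash
python3 -m inch '[[0,0,0,0,3.2],[0,0,0,0,4.5],[0,0,0,0,6],[0,0,0,0,8.7],[0,0,0,0,8.7],[0,0,0,0,8.7],[0,0,0,0,8.7],[0,0,1,0,8.7],[0,0,2.5,0,8.7],[0,0,5,0,8.7]]' ; python3 -m inch '[[-0.6,0,3,0,8.7],[-1.2,0.1,6,0,8.7],[-2,0.2,9,0,8.7],[-2,0.2,10,0,8.7],[-2,0.2,10,0,8.7],[-2,0.2,10,0,8.7],[-2,0.2,10,0,8.7]]'
python3 - <<'E'
from h import *
b=cap("wrist"); np.savez("w4.npz",im=b[0],K=b[1],R=b[2],t=b[3])
im=b[0]
print(proj([.54,.185,.238],*b[1:]))
u,v=proj([.54,.185,.22],*b[1:]).astype(int)
v=min(v,180)
print(u,v);cv2.imwrite("pics/w4.png",np.hstack([cv2.resize(im[v-35:v+35,u-35:u+35],(490,490),interpolation=cv2.INTER_CUBIC),cv2.resize(cap("scene")[0][100:210,235:325],(300,490)) ]))
E
```

```text
time_s: 16.7
position: [0.5385, 0.1849, 0.2638]
tcp_rot: [[0.993, -0.115, -0.005], [-0.115, -0.993, -0.001], [-0.005, 0.001, -1.0]]
force: [0.7, 0.6, 0.3]
opening: 0.939
grasp_force: 0.0
time_s: 17.28
position: [0.5193, 0.187, 0.363]
tcp_rot: [[0.993, -0.115, -0.003], [-0.115, -0.993, -0.001], [-0.003, 0.001, -1.0]]
force: [0.1, 0.1, -0.0]
opening: 0.997
grasp_force: 0.0
[252.27203971 162.87365864]
252 160
```

View pics/w4.png

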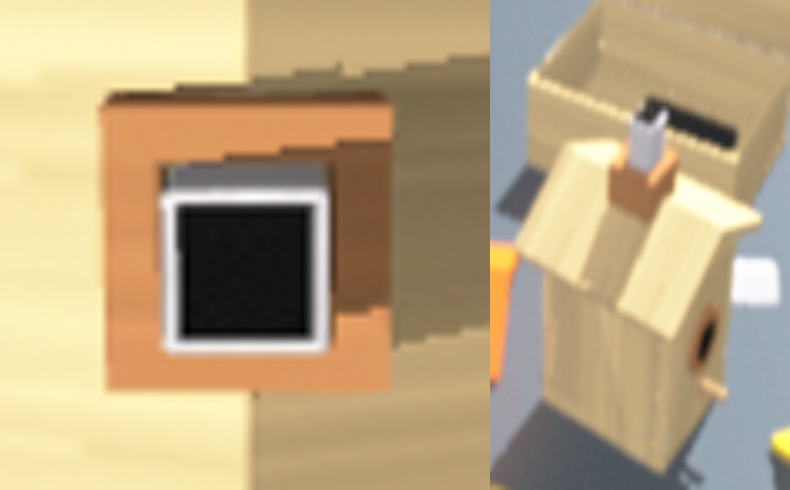

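The roof sits level on the box. The curb's top corners are at crop (101,103), (391,101), (389,390) and (106,390), and the tube's are at (162,188), (328,188), (327,352) and (165,352).

```bash
python3 - <<'E'
from h import *
d=np.load("w4.npz");im,K,R,t=[d[k] for k in("im","K","R","t")]
def f(n,C,z):
    P=np.array([ray((217+u/7-.43,125+v/7-.43),K,R,z,t)[:2] for u,v in C])
    x=(P[0]+P[1]-P[2]-P[3])/2; y=(P[0]+P[3]-P[1]-P[2])/2
    a=lambda v:np.degrees(np.arctan2(v[1],v[0]))
    print(n,P.mean(0),np.linalg.norm(x),np.linalg.norm(y),a(x),a(y)-90)
f("tube",[(162,188),(328,188),(327,352),(165,352)],.238)
f("curb",[(101,103),(391,101),(389,390),(106,390)],.206)
print(readout.read_state()["position"])
E
```

```text
tube [0.53968592 0.18567239] 0.023701169878485338 0.023484905731930298 -6.356292812335811 -6.672247149685958
curb [0.53807689 0.18572528] 0.046022482179320146 0.04549498177009366 -6.393795757558321 -6.47779203496853
[0.51930254 0.18693085 0.36257793]
```

```bash
python3 -m inch '[[1,-0.1,-2,0,8.7],[1.9,-0.17,-5,0,8.7],[1.9,-0.17,-8,0,8.7],[1.9,-0.17,-11,0.2,8.7],[1.9,-0.17,-13,0.2,8.7],[1.9,-0.17,-14.5,0.2,8.7],[1.9,-0.17,-15,0.2,8.7],[1.9,-0.17,-15,0.2,8.7],[1.9,-0.17,-15,0.2,8.7]]'; python3 -m inch '[[0,0,-1,0,8.7],[0,0,-2,0,8.7],[0,0,-2.7,0,8.7],[0,0,-3,0,8.7],[0,0,-3,0,8.7],[0,0,-3,0,8.7],[0,0,-3,0,8.7]]'
```

```text
time_s: 18.13
position: [0.5392, 0.1855, 0.2145]
tcp_rot: [[0.994, -0.111, -0.001], [-0.111, -0.994, -0.0], [-0.001, 0.0, -1.0]]
force: [1.1, -0.0, 0.6]
opening: 1.002
grasp_force: 0.0
time_s: 18.72
position: [0.5394, 0.1856, 0.1851]
tcp_rot: [[0.994, -0.111, 0.001], [-0.111, -0.994, 0.0], [0.001, -0.0, -1.0]]
force: [-0.1, 0.7, 0.3]
opening: 1.004
grasp_force: 0.0
```

```bash
python3 -m inch '[[-0.1,0,-0.2,0,8.7],[-0.1,0,-0.4,0,8.7],[-0.1,0,-0.4,0,7],[-0.1,0,-0.4,0,6],[-0.1,0,-0.4,0,5.4],[-0.1,0,-0.4,0,5],[-0.1,0,-0.4,0,4.8],[-0.1,0,-0.4,0,4.7],[-0.1,0,-0.4,0,4.6],[-0.1,0,-0.4,0,4.5]]'; python3 -m inch '[[0,0,0,0,4],[0,0,0,0,3.5],[0,0,0,0,3],[0,0,0,0,3],[0,0,0,0,3]]'
```

```text
time_s: 19.55
position: [0.5381, 0.1855, 0.1808]
tcp_rot: [[0.994, -0.111, -0.0], [-0.111, -0.994, -0.0], [-0.0, 0.0, -1.0]]
force: [-0.2, -0.5, -0.9]
opening: 0.545
grasp_force: 0.0
time_s: 19.97
position: [0.5381, 0.1855, 0.1808]
tcp_rot: [[0.994, -0.111, 0.0], [-0.111, -0.994, -0.0], [0.0, 0.0, -1.0]]
force: [-0.3, 0.0, 0.1]
opening: 0.528
grasp_force: 30.0
```

```bash
python3 -m inch '[[0,0,0.1,0,3],[0,0,0.2,0,3],[0,0,0.3,0,3],[0,0,0.4,0,3],[0,0,0.4,0,3],[0.07,-0.01,0.4,0,3],[0.15,-0.02,0.4,0,3],[0.15,-0.02,0.4,0,3],[0.15,-0.02,0.4,0,3]]'; python3 -m inch '[[0,0,0.1,0,3],[0,0,0.3,0,3],[0,0,0.5,0,3],[0,0,0.7,0,3],[0,0,0.9,0,3],[0,0,1.1,0,3],[0,0,1.3,0,3],[0,0,1.5,0,3],[0,0,1.6,0,3],[0,0,1.6,0,3]]'
```

```text
time_s: 20.72
position: [0.5396, 0.1853, 0.1848]
tcp_rot: [[0.994, -0.111, -0.0], [-0.111, -0.994, 0.0], [-0.0, 0.0, -1.0]]
force: [0.4, 0.2, -2.3]
opening: 0.526
grasp_force: 30.0
time_s: 21.55
position: [0.5398, 0.1854, 0.2012]
tcp_rot: [[0.994, -0.111, 0.001], [-0.111, -0.994, 0.0], [0.001, -0.0, -1.0]]
force: [0.7, 0.3, -2.8]
opening: 0.525
grasp_force: 30.0
```

Only the roof's weight is carried and there is no side force. I'll continue straight up.

```bash
for i in 1; do python3 -m inch '[[0,0,0.2,0,3],[0,0,0.5,0,3],[0,0,0.9,0,3],[0,0,1.3,0,3],[0,0,1.7,0,3],[0,0,2.1,0,3],[0,0,2.5,0,3],[0,0,2.8,0,3],[0,0,3,0,3],[0,0,3,0,3]]'; python3 -m inch '[[0,0,0.2,0,3],[0,0,0.5,0,3],[0,0,0.9,0,3],[0,0,1.3,0,3],[0,0,1.7,0,3],[0,0,2.1,0,3],[0,0,2.5,0,3],[0,0,2.8,0,3],[0,0,3,0,3],[0,0,3,0,3]]'; python3 -m inch '[[0,0,0.2,0,3],[0,0,0.5,0,3],[0,0,0.9,0,3],[0,0,1.3,0,3],[0,0,1.7,0,3],[0,0,2.1,0,3],[0,0,2.5,0,3],[0,0,2.8,0,3],[0,0,3,0,3],[0,0,3,0,3]]';python3 -m inch '[[0,0,0.2,0,3],[0,0,0.5,0,3],[0,0,0.9,0,3],[0,0,1.3,0,3],[0,0,1.7,0,3],[0,0,2.1,0,3],[0,0,2.5,0,3],[0,0,2.5,0,3],[0,0,2.5,0,3],[0,0,2.5,0,3]]'; done | grep -E "pos|force"
python3 - <<'E'
from h import *
a=cap("scene")[0]
cv2.imwrite("pics/p5.png",cv2.resize(a[60:220,210:360],None,fx=3.7,fy=3.7,interpolation=cv2.INTER_CUBIC))
E
```

```text
position: [0.5399, 0.1854, 0.2314]
force: [1.0, 0.3, -2.2]
grasp_force: 30.0
position: [0.5399, 0.1854, 0.2614]
force: [-0.1, 0.4, -1.4]
grasp_force: 30.0
position: [0.5399, 0.1854, 0.2914]
force: [-0.8, 0.3, -2.7]
grasp_force: 30.0
position: [0.5394, 0.1853, 0.3157]
force: [-0.8, -0.2, -2.1]
grasp_force: 30.0
```

View pics/p5.png

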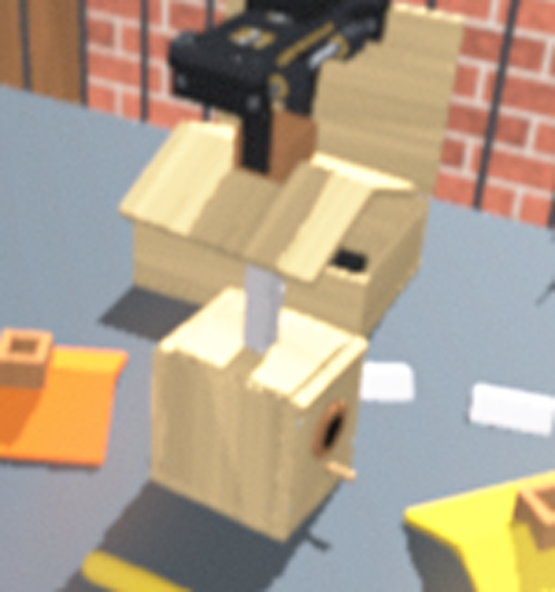

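The roof is held level at crop (265,200), with its underside about 40 mm above the tube top. The inner lid lies bedded flat in the box. I'll hand in.

```bash
python3 -m inch '[[0,0,0,0,3],[0,0,0,0,3],[0,0,0,0,3],[0,0,0,0,3]]' | grep -E "pos|time"; python3 -c "
from rig import bot
print(bot.hand_in())"
```

```text
time_s: 25.27
position: [0.5395, 0.1853, 0.3157]
the job is handed in; nothing more can be done
None
```

The job is handed in at 25.3 s: both seats are home, the inner lid is bedded flat in the box, and the roof is held level about 40 mm clear of the vent tube.

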